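# Put the finished ship hulls into their cradles

## Robot

A 6-joint arm with a two-finger parallel gripper is mounted at the origin on the work surface. World frame = base frame: x ahead of the robot, y to its left, z up, the work surface at z = 0. Lengths are in m, angles in rad, forces in N, time in s.
With the tool pointing down it reaches from about 0.3 to 0.95 m from the base axis. Payload 3.1 kg.
Tool frame: the origin (TCP) lies between the finger pads; the fingertips stand 14 mm ahead of it and the grasp point (between the pads) lies 5 mm behind it (r.tcp_to_tips is the distance from the TCP to the fingertips, in m); z points along the fingers, y is the line along which they close (so a half turn about z gives the same grasp; the last joint's range is limited). The gripper opens to 85 mm and grips with 20 to 120 N. Pads are 22 mm wide; open, the fingers measure 114 mm over their backs; the gripper's body (76 mm by 85 mm) begins 54 mm behind the grasp point. The pads swing forward as they close: fully open they stand 13 mm farther back than shut.
Start: joints at [-1.388, 0.308, 1.634, -0, 1.2, -0.07], TCP at [0.156, -0.605, 0.245] pointing down, gripper open.
Joint ranges: [-3.06, 3.06], [-0.79, 1.96], [0.05, 2.63], [-1.19, 4.34], [0.05, 2.64], [-2.94, 2.94]. Speed limits (rad/s): [2.79, 2.79, 3.14, 3.14, 3.14, 3.14].

## Interface

Orientations are given as a unit quaternion [w, x, y, z].
In Python, from station import r gives the robot as it stands. The module is installed in compiled form; this text tells all that it offers.
- The arm moves only by the tool step_arm, never from a script. Its argument "commands" is a list of rows, each a list of 7 numbers: the closure, from 0 (fully open) to 1 (shut), then the shift along the world's x, y, z in units of 0.08 m (1.0 is 0.08 m), then the turn, a rotation vector about the world's x, y, z in units of 180 degrees (1.0 is 180 degrees). In form: [[hand, x, y, z, rx, ry, rz], ...]. A call has 1 to 12 rows; each row is the pose to reach, as a shift and turn from the pose commanded when the call began, turning the shorter way round; what a row does not reach only later rows make up. A row lasts 1/10 s, in which the tool goes at most 50 mm and 8.59 degrees, less where a joint would pass 70% of its speed; a pose out of reach is approached as far as the arm can. A call with a number of a shift or a turn outside -1 to 1 is refused whole. A call with a gripper value outside its range is refused whole. The fingers move at their own pace and stop on an object; "newtons" is the grip in N (left out, the last holds). Time passes only in rows, so rows that repeat a pose let the fingers close. It gives the time, the measured TCP pose, the force, the opening and the grip force at its end, in the units of the state.
- r.read_state(): the state, without advancing time (a new reading comes with each control period).
- r.grab_frame(name): name is "scene" or "side" or "wrist"; returns the picture (480x640x3 uint8, blue, green, red); there is no depth.
- r.camera_params(name): a dict with "K" (3x3 intrinsics, pixels), "extrinsics" (4x4, takes a point from camera to world coordinates); the wrist camera has in their place "T_tool_cam" (4x4, takes a point from camera to tool coordinates, whose origin is the TCP and whose axes are the flange's). Camera axes: x right, y down, z forward; pixel columns grow to the right and rows downward; lengths in m; the calibration is good to about 2 mm. A picture is of the moment at which its call begins: read the wrist's pose just before it. camera_params takes no time and is no camera call.
- r.hand_in(): hands the job in; it is judged then, once.
Trained networks look in the newest picture that a camera, given by its name, has taken for a name from the list of things; names that differ only in an ending like _2 or _b are one class to them, and where a whole thing is asked for, a point or a joint stands for the part that bears it (a point fixed in the world has none). Each returns a list of dicts, best first, with "conf" (0 to 1); they miss things now and then, are a little off and sometimes report something else, mostly with a low value. They report only what shows in the picture. A call takes as long as a camera call.
- r.outline_of(camera, name): "region" (480x640 bool, what is visible of it) and "at" ([row, column] in pixels, amid what is visible of it).
- r.tip_of(camera, name): "at" ([row, column] in pixels: a listed point, or the origin of a listed thing).
The state is a dict: "clock": time; "joints": joint angles; "dq": joint speeds; "joint_torque": joint torques, N m; "eef_pos": TCP position; "tool_rot": TCP orientation; "force": force on the tool from outside, world axes, zero at the start; "torque": the same for the moment, N m; "opening": opening from 0.0 (shut) to 1.0 (fully open); "grip_force": force on a finger pad.
Only numpy, scipy, OpenCV 4.12 (cv2) and the standard library are available. Lean on these libraries where they do the work, as an engineer would, in place of code of your own. Each camera call takes 0.05 s, during which the arm holds its last target. There are 200 camera calls.

## Task

Three finished model-ship hulls (the ones with a rim round a sunken deck) stand about the bench among rough solid blanks and small clutter: lower each one into the cradle cut for it, the shortest hull into the smallest cradle, the middle one into the middle one and the longest into the largest, seated upright on both notches, centred along the cradle and with its pointed bow over the narrower notch. Set them down rather than drop them, and leave the two solid blanks and the varnish jar where they are.

Things in the scene. Friction and masses are not known exactly. Their poses are not given: they have to be found in the camera images.
- hull_short: Shortest finished hull, loose, upright on its keel: planked wood, 3 mm rim round a sunken deck. 105 mm long, beam 36, 40 high (tips +5). Origin: centre of the flat underside; x to the pointed bow (roughly away from the robot), z up. Sides parallel and vertical for x -16 to 3 mm, from 18 mm up to the rim; below they slope in to a 14 mm keel. About 42 g.
- hull_middle: Middle-sized finished hull, loose, upright on its keel: planked wood, 3 mm rim round a sunken deck. 135 mm long, beam 46, 44 high (tips +5). Origin: centre of the flat underside; x to the pointed bow (roughly away from the robot), z up. Sides parallel and vertical for x -20 to 4 mm, from 20 mm up to the rim; below they slope in to a 18 mm keel. About 76 g.
- hull_long: Longest finished hull, loose, upright on its keel: planked wood, 3 mm rim round a sunken deck. 165 mm long, beam 56, 48 high (tips +5). Origin: centre of the flat underside; x to the pointed bow (roughly away from the robot), z up. Sides parallel and vertical for x -25 to 5 mm, from 22 mm up to the rim; below they slope in to a 22 mm keel. About 124 g.
- cradle_short: Smallest cradle, for hull_short, fixed: two plywood uprights 59 mm apart, 8 thick, 52 wide, 34 high, on 8 mm rails. Notches fit the hull with 2 mm play, mouth 39 mm at the stern end, 27 at the bow end, floor 16 mm up. Origin: on the bench midway between them; x to the bow end (roughly away from the robot). Seated, the hull's origin is 16 mm above this one, x axes alike.
- cradle_middle: Middle-sized cradle, for hull_middle, fixed: two plywood uprights 76 mm apart, 8 thick, 62 wide, 36 high, on 8 mm rails. Notches fit the hull with 2 mm play, mouth 49 mm at the stern end, 33 at the bow end, floor 16 mm up. Origin: on the bench midway between them; x to the bow end (roughly away from the robot). Seated, the hull's origin is 16 mm above this one, x axes alike.
- cradle_long: Largest cradle, for hull_long, fixed: two plywood uprights 92 mm apart, 8 thick, 72 wide, 38 high, on 8 mm rails. Notches fit the hull with 2 mm play, mouth 58 mm at the stern end, 40 at the bow end, floor 16 mm up. Origin: on the bench midway between them; x to the bow end (roughly away from the robot). Seated, the hull's origin is 16 mm above this one, x axes alike.
- blank_a: Rough-sawn solid hull blank, not finished: boat outline with plain flat top (pencil lines, no rim, no deck) and vertical sides, 145 x 50 x 42 mm high, loose. Origin: centre of the underside; x to its pointed end. To be left where it lies.
- blank_b: Rough-sawn solid hull blank, not finished: boat outline with plain flat top (pencil lines, no rim, no deck) and vertical sides, 120 x 44 x 38 mm high, loose. Origin: centre of the underside; x to its pointed end. To be left where it lies.
- jar: Amber glass jar of varnish with a steel lid, 56 mm across, 68 mm high, loose, upright. Origin: centre of its underside. To be left standing where it is.

How it is judged:
By the outcome, as a careful person would: the job done as asked, in the order asked, and still so for the second after the job is handed in, with the robot touching nothing.
It also fails if it takes over 104 s, if anything falls off the work surface, if the arm or the gripper's body presses on something with over 40 N, if the wrist force passes 120 N, or if a joint passes its speed limit or range.

## Working session

There is one attempt and no reset: what is moved stays moved. The work goes in short steps, Python scripts to look and compute and a tool call to move; the robot and the scene stay as the last step left them, time stands still between calls to the robot, and variables do not carry over. Pictures are saved under pics/ and viewed, at most 14 in all, crops included, and the job is handed in when it is done.

Besides the shell and the picture viewer there is one more tool, called after "Emit:" as name(argument=value, ...) on one line, values as JSON. step_arm: Moves the arm, as the interface text tells. Shifts and turns lie within -1 to 1; 1 stands for 0.08 m of shift or 180 degrees of turn. Its arguments: {"type":"object","properties":{"commands":{"type":"array"},"newtons":{"type":"number"}},"required":["commands"]}

```bash
mkdir -p pics; python3 - <<'E'
from station import r
import cv2,numpy as np
s=r.read_state();print(s['clock'],s['eef_pos'],s['tool_rot'],r.tcp_to_tips)
for c in ['scene','side','wrist']:
    cv2.imwrite(f'pics/{c}0.png',r.grab_frame(c));p=r.camera_params(c);print(c,{k:np.round(v,3).tolist() if not isinstance(v,(str,)) else v for k,v in p.items()})
    for n in ['hull_short','hull_middle','hull_long','cradle_short','cradle_middle','cradle_long','blank_a','jar']:
        t=r.tip_of(c,n);print(n,[(np.round(d['at']).tolist(),round(d['conf'],2)) for d in t[:3]])
print(r.read_state()['clock'])
E
```

```text
0.0 [ 0.15614054 -0.60435416  0.24400857] [-1.17551545e-03  9.92021762e-01  1.26061239e-01 -7.72367549e-05] 0.014
scene {'K': [[594.655, 0.0, 332.698], [0.0, 594.655, 233.377], [0.0, 0.0, 1.0]], 'extrinsics': [[-0.197, 0.825, -0.53, 1.317], [0.98, 0.158, -0.119, 0.164], [-0.014, -0.543, -0.84, 1.204], [0.0, 0.0, 0.0, 1.0]]}
hull_short [([206.0, 414.0], 0.91), ([205.0, 341.0], 0.26)]
hull_middle [([195.0, 179.0], 0.68)]
hull_long [([188.0, 273.0], 0.9)]
cradle_short [([257.0, 247.0], 0.9)]
cradle_middle [([272.0, 319.0], 0.92)]
cradle_long [([277.0, 397.0], 0.74)]
blank_a [([238.0, 488.0], 0.98), ([204.0, 340.0], 0.64), ([187.0, 276.0], 0.31)]
jar [([316.0, 490.0], 0.64)]
side {'K': [[433.226, 0.0, 319.037], [0.0, 433.226, 232.655], [0.0, 0.0, 1.0]], 'extrinsics': [[0.958, -0.223, 0.18, 0.444], [-0.286, -0.711, 0.642, -0.553], [-0.015, -0.666, -0.745, 0.674], [0.0, 0.0, 0.0, 1.0]]}
hull_short [([201.0, 236.0], 0.76)]
hull_middle [([471.0, 346.0], 0.68)]
hull_long [([338.0, 269.0], 0.95)]
cradle_short [([312.0, 382.0], 0.61)]
cradle_middle [([239.0, 357.0], 0.69)]
cradle_long [([185.0, 317.0], 0.77)]
blank_a [([259.0, 256.0], 0.74), ([149.0, 244.0], 0.63)]
jar [([130.0, 317.0], 0.91)]
wrist {'K': [[390.938, 0.0, 321.377], [0.0, 390.938, 238.692], [0.0, 0.0, 1.0]], 'T_tool_cam': [[-0.001, -0.957, -0.291, 0.074], [1.0, -0.001, -0.001, 0.0], [0.0, -0.291, 0.957, -0.128], [0.0, 0.0, 0.0, 1.0]]}
hull_short []
hull_middle []
hull_long []
cradle_short []
cradle_middle []
cradle_long []
blank_a []
jar []
1.35
```

View pics/scene0.png

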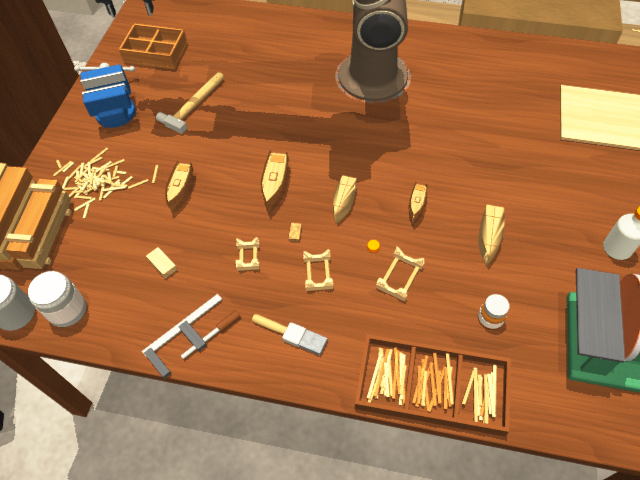

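View pics/side0.png

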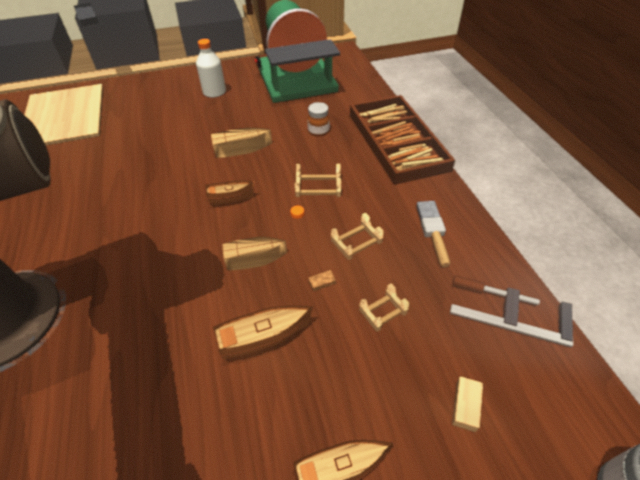

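```bash
cat > lib.py <<'E'
from station import r
import cv2,numpy as np
from scipy.optimize import minimize
from scipy.spatial.transform import Rotation as R
S={'short':(105,36,40,14,59,52,34,39,27),'middle':(135,46,44,18,76,62,36,49,33),'long':(165,56,48,22,92,72,38,58,40)}
def box(x0,x1,y0,y1,z0,z1): return np.array([[x,y,z] for x in(x0,x1) for y in(y0,y1) for z in(z0,z1)],float)
def parts(name):
    kind,sz=name.split('_');L,B,H,k,ap,w,h,ms,mb=S[sz]
    if kind=='hull':
        o=np.array([(-.5,.30),(-.45,.38),(-.28,.48),(-.15,.5),(.03,.5),(.28,.37),(.42,.17),(.5,0)])
        top=[];
        for x,y in o:
            for s in(1,-1):
                top.append((x*L,s*y*B,H+5*min(1,(abs(x)/.5)**3)))
                top.append((x*L*.9,s*y*B,H*.45)); top.append((x*L*.8,s*y*k,0))
        return [np.array(top)]
    P=[]
    for xc,m in((-ap/2,ms),(ap/2,mb)):
        P+=[box(xc-4,xc+4,-w/2,w/2,0,16),box(xc-4,xc+4,m/2,w/2,0,h),box(xc-4,xc+4,-w/2,-m/2,0,h)]
    for s in(1,-1): P.append(box(-ap/2,ap/2,*sorted((s*(w/2-8),s*w/2)),0,8))
    return P
def cam(c):
    p=r.camera_params(c)
    if 'extrinsics' in p: return np.array(p['K']),np.array(p['extrinsics'])
    s=r.read_state();q=s['tool_rot'];T=np.eye(4);T[:3,:3]=R.from_quat([q[1],q[2],q[3],q[0]]).as_matrix();T[:3,3]=s['eef_pos']
    return np.array(p['K']),T@np.array(p['T_tool_cam'])
def proj(P,K,T):
    c=(P-T[:3,3])@T[:3,:3]; u=c@K.T; return u[:,:2]/u[:,2:]
def back(rc,z,K,T):
    d=T[:3,:3]@np.linalg.solve(K,[rc[1],rc[0],1]);o=T[:3,3];return (o+d*(z-o[2])/d[2])[:2]
def place(P,v,z0):
    c,s=np.cos(v[2]),np.sin(v[2]);return P@np.array([[c,s,0],[-s,c,0],[0,0,1]])+[v[0],v[1],z0]
def mask(name,v,K,T,z0=0):
    m=np.zeros((480,640),np.uint8)
    for p in parts(name):
        u=proj(place(p/1000,v,z0),K,T)
        cv2.fillConvexPoly(m,cv2.convexHull((u*16).round().astype(np.int32).reshape(-1,1,2)),255,shift=4)
    return m
def fit(name,regs,v0,z0=0):
    """regs: list of (region,K,T)"""
    B=[(cv2.GaussianBlur(g.astype(np.float32),(0,0),1.5),K,T) for g,K,T in regs]
    def cost(p):
        v=[p[0]/100,p[1]/100,p[2]/5];return sum(np.abs(cv2.GaussianBlur(mask(name,v,K,T,z0)/np.float32(255),(0,0),1.5)-b).sum()/b.sum() for b,K,T in B)/len(B)
    best=min((minimize(cost,[v0[0]*100,v0[1]*100,(v0[2]+d)*5],method='Nelder-Mead',options=dict(initial_simplex=np.array([v0[0]*100,v0[1]*100,(v0[2]+d)*5])+np.array([[0,0,0],[1,0,0],[0,1,0],[0,0,1]]),maxiter=150)) for d in(-.25,0,.25)),key=lambda o:o.fun)
    p=best.x;return np.array([p[0]/100,p[1]/100,p[2]/5]),best.fun
def get(c,name,near=None,z=0):
    KT=cam(c);o=r.outline_of(c,name)
    if near is not None: o=[d for d in o if np.linalg.norm(back(d['at'],z+.02,*KT)-near)<.05]
    return (o[0]['region'],*KT) if o else None
E
python3 - <<'E'
from lib import *
from station import r
for c in('scene','side'): r.grab_frame(c)
near={}
sc={'hull_short':(206,414),'hull_middle':(195,179),'hull_long':(188,273),'cradle_short':(257,247),'cradle_middle':(272,319),'cradle_long':(277,397)}
K,T=cam('scene');K2,T2=cam('side');
for n,a in sc.items():
    p=back(a,0,K,T); rg=[get(c,n,p) for c in('scene','side')]
    for tag,g in(('scene',rg[:1]),('side',rg[1:]),('both',rg)):
        g=[x for x in g if x is not None]
        if g: v,f=fit(n,g,(*p,0)); print(n,tag,len(g),v.round(4),round(f,3),'tip',p.round(3))
print(back((316,490),0,K,T),back((238,488),0,K,T),back((204,340),0,K,T),r.read_state()['clock'])
E
```

```text
hull_short scene 1 [ 0.45    0.1804 -0.0543] 0.202 tip [0.44  0.176]
hull_short side 1 [ 0.4501  0.1804 -0.1158] 0.06 tip [0.44  0.176]
hull_short both 2 [ 0.4502  0.1804 -0.0659] 0.139 tip [0.44  0.176]
hull_middle scene 1 [ 0.5123 -0.4104  0.0246] 0.076 tip [ 0.517 -0.411]
hull_middle side 1 [ 0.5139 -0.409  -0.0025] 0.033 tip [ 0.517 -0.411]
hull_middle both 2 [ 0.5136 -0.4093  0.0065] 0.062 tip [ 0.517 -0.411]
hull_long scene 1 [ 0.4468 -0.1802  0.0551] 0.111 tip [ 0.451 -0.183]
hull_long side 1 [ 0.4552 -0.1786  0.0462] 0.065 tip [ 0.451 -0.183]
hull_long both 2 [ 0.4526 -0.1787  0.0533] 0.102 tip [ 0.451 -0.183]
cradle_short scene 1 [ 0.6601 -0.189   0.2826] 0.268 tip [ 0.66  -0.192]
cradle_short side 1 [ 0.6618 -0.188   0.2629] 0.302 tip [ 0.66  -0.192]
cradle_short both 2 [ 0.661  -0.1884  0.2428] 0.315 tip [ 0.66  -0.192]
cradle_middle scene 1 [ 0.6706 -0.0192  0.279 ] 0.557 tip [ 0.667 -0.017]
cradle_middle side 1 [ 0.674  -0.0169  0.2548] 0.385 tip [ 0.667 -0.017]
cradle_middle both 2 [ 0.672  -0.0175  0.2327] 0.519 tip [ 0.667 -0.017]
cradle_long scene 1 [ 0.644   0.1655 -0.2785] 0.43 tip [0.646 0.162]
cradle_long side 1 [ 0.6475  0.1674 -0.3124] 0.412 tip [0.646 0.162]
cradle_long both 2 [ 0.6457  0.1678 -0.3048] 0.463 tip [0.646 0.162]
[0.7042473  0.37674642] [0.49991707 0.360562  ] [ 0.46792178 -0.00587782] 2.05
```

Emit:
step_arm(commands=[[0,0.33,0.33,0,0,0,0],[0,0.67,0.67,0,0,0,0],[0,1,1,0,0,0,0]], newtons=20)

```text
clock: 2.35
eef_pos: [0.2369, -0.5243, 0.2452]
tool_rot: [-0.0, 0.992, 0.125, 0.0]
force: [1.1, -0.1, 0.2]
opening: 1.001
grip_force: 0.0
```

Emit:
step_arm(commands=[[0,0.33,0.33,0,0,0,0],[0,0.67,0.67,0,0,0,0],[0,1,1,0,0,0,0]])

```text
clock: 2.65
eef_pos: [0.3173, -0.444, 0.2454]
tool_rot: [0.0, 0.992, 0.126, 0.0]
force: [0.1, -0.8, -0.4]
opening: 1.0
grip_force: 0.0
```

Emit:
step_arm(commands=[[0,0.33,0.33,0,0,0,0],[0,0.67,0.67,0,0,0,0],[0,1,1,0,0,0,0]])

```text
clock: 2.95
eef_pos: [0.3973, -0.3639, 0.2455]
tool_rot: [0.0, 0.992, 0.126, 0.0]
force: [0.9, -0.8, -0.8]
opening: 1.0
grip_force: 0.0
```

Emit:
step_arm(commands=[[0,0.33,0.33,0,0,0,0],[0,0.67,0.67,0,0,0,0],[0,1,1,0,0,0,0]])

```text
clock: 3.25
eef_pos: [0.4774, -0.2839, 0.2455]
tool_rot: [0.0, 0.992, 0.126, 0.0]
force: [-0.1, -0.3, -0.1]
opening: 0.999
grip_force: 0.0
```

Emit:
step_arm(commands=[[0,0.33,0.33,0,0,0,0],[0,0.67,0.67,0,0,0,0],[0,1,1,0,0,0,0]])

```text
clock: 3.55
eef_pos: [0.5574, -0.2039, 0.2455]
tool_rot: [0.0, 0.992, 0.126, 0.0]
force: [-0.4, -0.2, 0.0]
opening: 1.001
grip_force: 0.0
```

Emit:
step_arm(commands=[[0,0.33,0.33,0,0,0,0],[0,0.67,0.67,0,0,0,0],[0,1,1,0,0,0,0]])

```text
clock: 3.85
eef_pos: [0.6374, -0.1238, 0.2453]
tool_rot: [0.0, 0.992, 0.126, 0.0]
force: [0.9, -0.9, 0.8]
opening: 1.001
grip_force: 0.0
```

Emit:
step_arm(commands=[[0,0,0.5,0,0,0,0],[0,0,1,0,0,0,0],[0,0,1,0,0,0,0],[0,0,1,0,0,0,0]])

```text
clock: 4.25
eef_pos: [0.6363, -0.0442, 0.2452]
tool_rot: [0.0, 0.992, 0.127, -0.0]
force: [0.0, -0.3, 0.3]
opening: 1.001
grip_force: 0.0
```

```bash
python3 - <<'E'
from lib import *
K,T=cam('wrist');im=r.grab_frame('wrist');cv2.imwrite('pics/w1.png',im);ov=im.copy()
for n,p in {'cradle_short':(.661,-.188,.25),'cradle_middle':(.672,-.0175,.25),'cradle_long':(.6457,.1678,-.30)}.items():
    g=get('wrist',n,p[:2]);
    if g is None: print(n,None);continue
    v,f=fit(n,[(g[0],K,T)],p);print(n,v.round(4),round(f,3))
    cs,_=cv2.findContours(mask(n,v,K,T),cv2.RETR_LIST,cv2.CHAIN_APPROX_NONE);cv2.drawContours(ov,cs,-1,(255,0,0),1)
cv2.imwrite('pics/w1o.png',ov);print(r.read_state())
E
```

```text
cradle_short [ 0.6599 -0.1863  0.2791] 0.481
cradle_middle [ 0.6732 -0.0227  0.2478] 0.626
cradle_long [ 0.6446  0.1642 -0.3204] 0.496
{'clock': 4.45, 'joints': array([-1.40993803e-01,  3.32552669e-01,  1.60141988e+00, -3.75351489e-04,
        1.20738958e+00,  1.17870906e+00]), 'dq': array([-3.87228176e-03,  2.16306514e-04, -6.32399396e-05,  3.01227893e-03,
        2.25002821e-03, -6.85072932e-04]), 'joint_torque': array([ 3.79152820e-01, -4.26888049e+01, -2.77866930e+01,  1.89443986e-02,
        2.01041432e-03, -1.40967208e-03]), 'eef_pos': array([ 0.63629473, -0.04648435,  0.24535398]), 'tool_rot': array([1.99590936e-04, 9.92120980e-01, 1.25283343e-01, 6.49835396e-05]), 'force': array([-1.18678214, -0.09492511, -0.05696287]), 'torque': array([-0.0749782 ,  0.01167606,  0.01263888]), 'grip_force': 0.0, 'opening': 1.002836489097894}
```

View pics/w1o.png

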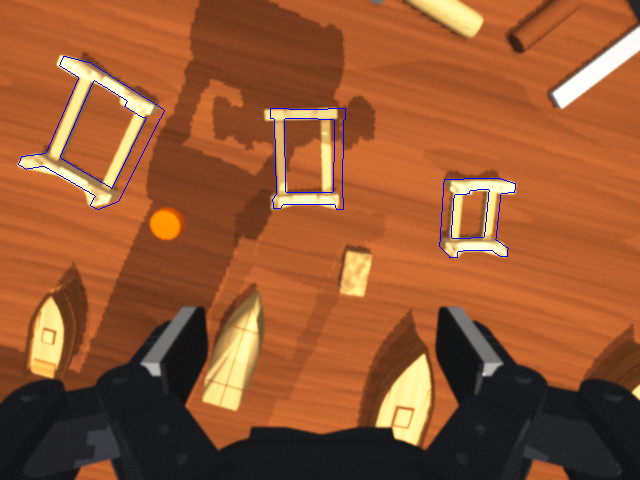

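```bash
python3 - <<'E'
s=open('lib.py').read()
s=s.replace("def parts(name):","RO={'short':14,'middle':19,'long':22}\ndef parts(name):").replace("sorted((s*(w/2-8),s*w/2))","sorted((s*(RO[sz]-4.5),s*(RO[sz]+4.5)))")
open('lib.py','w').write(s)
E
python3 - <<'E'
import lib
from lib import *
G={};es=[]
for n,p in {'cradle_short':(.661,-.188,.25),'cradle_middle':(.672,-.0175,.25),'cradle_long':(.6457,.1678,-.30)}.items():
    G[n]=(p,)
im=r.grab_frame('wrist')
for n in G:
    es.append(r.read_state()['eef_pos']);G[n]+=(get('wrist',n,G[n][0][:2]),)
es.append(r.read_state()['eef_pos']);print(np.round(es,4))
K,T=cam('wrist');T[:3,3]+=np.mean(es,0)-r.read_state()['eef_pos']
ov=im.copy()
for n,(p,g) in G.items():
    sz=n.split('_')[1];b=None
    for ro in range(10,30,2):
        lib.RO[sz]=ro;v,f=fit(n,[(g[0],K,T)],p)
        if b is None or f<b[0]: b=(f,ro,v)
    print(n,b[2].round(4),b[1],round(b[0],3)); lib.RO[sz]=b[1]
    ov[g[0]]=ov[g[0]]//2
    cs,_=cv2.findContours(mask(n,b[2],K,T),cv2.RETR_LIST,cv2.CHAIN_APPROX_NONE);cv2.drawContours(ov,cs,-1,(255,0,0),1)
cv2.imwrite('pics/w2o.png',cv2.resize(ov[40:280,:540],None,fx=1.48,fy=1.48))
E
```

```text
[[ 0.6363 -0.0465  0.2453]
 [ 0.6363 -0.0464  0.2453]
 [ 0.6363 -0.0463  0.2453]
 [ 0.6363 -0.0462  0.2453]]
cradle_short [ 0.66   -0.1879  0.2497] 16 0.2
cradle_middle [ 0.6717 -0.0175  0.2815] 20 0.172
cradle_long [ 0.6458  0.1674 -0.2933] 26 0.149
```

View pics/w2o.png

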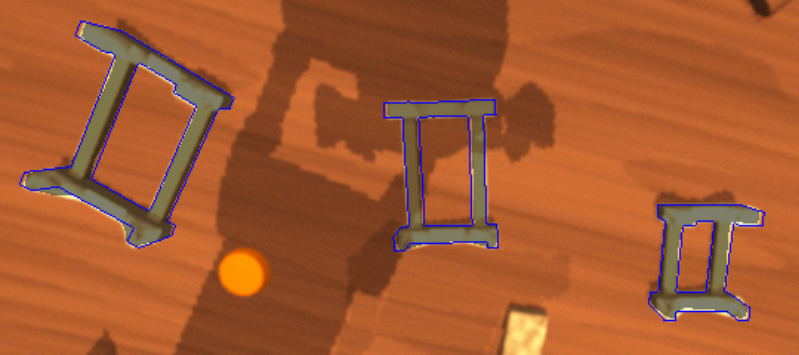

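Emit:
step_arm(commands=[[0,-0.26,0.31,0,0,0,-0.04],[0,-0.52,0.62,0,0,0,-0.08],[0,-0.78,0.94,0,0,0,-0.1]])

```text
clock: 4.95
eef_pos: [0.5732, 0.03, 0.2452]
tool_rot: [-0.0, 0.999, -0.033, -0.0]
force: [0.7, 0.1, 0.4]
opening: 1.001
grip_force: 0.0
```

Emit:
step_arm(commands=[[0,-0.26,0.31,0,0,0,0],[0,-0.52,0.62,0,0,0,0],[0,-0.78,0.94,0,0,0,0]])

```text
clock: 5.25
eef_pos: [0.5107, 0.1057, 0.2454]
tool_rot: [-0.0, 1.0, -0.031, 0.0]
force: [0.1, -0.7, 0.8]
opening: 0.999
grip_force: 0.0
```

Emit:
step_arm(commands=[[0,-0.26,0.31,0,0,0,0],[0,-0.52,0.62,0,0,0,0],[0,-0.78,0.94,0,0,0,0],[0,-0.78,0.94,0,0,0,0],[0,-0.78,0.94,0,0,0,0]])

```text
clock: 5.75
eef_pos: [0.4492, 0.1805, 0.2456]
tool_rot: [0.0, 1.0, -0.03, 0.001]
force: [0.7, 0.3, -0.1]
opening: 1.001
grip_force: 0.0
```

```bash
sed -i "s/^RO=.*/RO={'short':16,'middle':20,'long':26}/" lib.py; cat > look.py <<'E'
import sys
from lib import *
n=sys.argv[1];p=[float(a) for a in sys.argv[2:5]];z=float(sys.argv[5]) if len(sys.argv)>5 else 0
K,T=cam('wrist');im=r.grab_frame('wrist');g=get('wrist',n,p[:2],z)
if g is None: print('none',[(d['conf'],d['at']) for d in r.outline_of('wrist',n)])
else:
    v,f=fit(n,[(g[0],K,T)],p,z);print(n,v.round(4),round(f,3))
    cs,_=cv2.findContours(mask(n,v,K,T,z),cv2.RETR_LIST,cv2.CHAIN_APPROX_NONE);im[g[0]]=im[g[0]]//4*3;cv2.drawContours(im,cs,-1,(255,0,0),1)
cv2.imwrite(f'pics/{n}.png',im)
s=r.read_state();q=s['tool_rot'];X=R.from_quat([q[1],q[2],q[3],q[0]]).as_matrix();print(s['clock'],s['eef_pos'].round(4),'yaw',round(np.arctan2(X[1,0],X[0,0]),4),'zax',X[:,2].round(3),'open',s['opening'])
E
python3 look.py hull_short .450 .180 -.09
```

```text
hull_short [ 0.4482  0.1805 -0.0642] 0.072
5.85 [0.4499 0.1798 0.2456] yaw -0.062 zax [ 0.001 -0.    -1.   ] open 0.9970531201978861
```

View pics/hull_short.png

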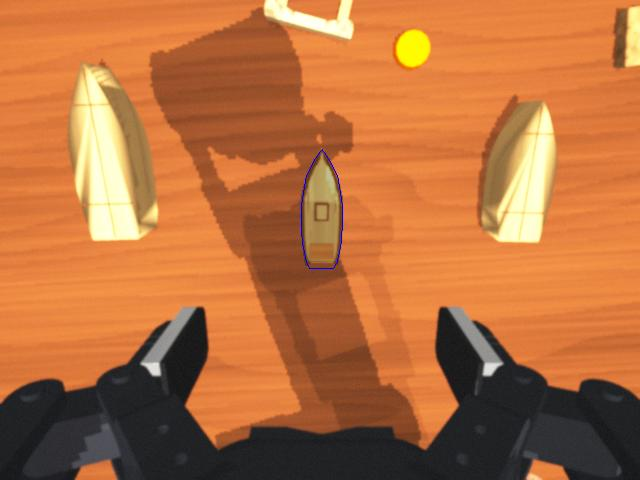

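Emit:
step_arm(commands=[[0,-0.1,0.01,-0.5,0,0,0],[0,-0.1,0.01,-0.91,0,0,0]], newtons=25)

```text
clock: 6.05
eef_pos: [0.4421, 0.1805, 0.1723]
tool_rot: [-0.0, 1.0, -0.032, 0.001]
force: [0.9, 0.2, -0.3]
opening: 1.003
grip_force: 0.0
```

Emit:
step_arm(commands=[[0,0,0,-0.5,0,0,0],[0,0,0,-0.91,0,0,0]])

```text
clock: 6.25
eef_pos: [0.4416, 0.1801, 0.098]
tool_rot: [0.0, 0.999, -0.032, -0.0]
force: [0.2, -0.8, -1.1]
opening: 1.001
grip_force: 0.0
```

Emit:
step_arm(commands=[[0,0,0,-0.3,0,0,0],[0,0,0,-0.6,0,0,0],[0,0,0,-0.91,0,0,0],[0,0,0,-0.91,0,0,0]])

```text
clock: 6.65
eef_pos: [0.4389, 0.1793, 0.0238]
tool_rot: [0.001, 0.999, -0.032, -0.003]
force: [-0.6, -0.0, 0.0]
opening: 1.0
grip_force: 0.0
```

Emit:
step_arm(commands=[[1,0,0,0,0,0,0],[1,0,0,0,0,0,0],[1,0,0,0,0,0,0],[1,0,0,0,0,0,0],[1,0,0,0,0,0,0],[1,0,0,0,0,0,0],[1,0,0,0,0,0,0],[1,0,0,0,0,0,0]])

```text
clock: 7.45
eef_pos: [0.4425, 0.1816, 0.0283]
tool_rot: [-0.0, 1.0, -0.031, 0.001]
force: [-0.6, -1.2, 6.1]
opening: 0.411
grip_force: 25.9
```

Emit:
step_arm(commands=[[1,0,0,0.2,0,0,0],[1,0,0,0.6,0,0,0],[1,0,0,1,0,0,0],[1,0,0,1,0,0,0]])

```text
clock: 7.85
eef_pos: [0.4448, 0.1826, 0.1113]
tool_rot: [-0.002, 1.0, -0.031, 0.005]
force: [0.5, 0.9, -0.6]
opening: 0.412
grip_force: 25.2
```

Emit:
step_arm(commands=[[1,0.17,-0.3,0,0,0,0.03],[1,0.34,-0.62,0,0,0,0.06],[1,0.53,-0.93,0,0,0,0.1]])

```text
clock: 8.15
eef_pos: [0.4828, 0.1062, 0.1062]
tool_rot: [-0.0, 0.992, 0.129, -0.001]
force: [1.3, 0.2, -0.8]
opening: 0.412
grip_force: 25.2
```

Emit:
step_arm(commands=[[1,0.17,-0.3,0,0,0,0],[1,0.34,-0.62,0,0,0,0],[1,0.53,-0.93,0,0,0,0]])

```text
clock: 8.45
eef_pos: [0.5252, 0.0315, 0.1058]
tool_rot: [-0.0, 0.992, 0.126, -0.001]
force: [-0.3, 0.4, -1.4]
opening: 0.411
grip_force: 25.2
```

Emit:
step_arm(commands=[[1,0.17,-0.3,0,0,0,0],[1,0.34,-0.62,0,0,0,0],[1,0.53,-0.93,0,0,0,0]])

```text
clock: 8.75
eef_pos: [0.5676, -0.0428, 0.1057]
tool_rot: [-0.0, 0.992, 0.126, -0.001]
force: [-0.2, 1.1, -0.7]
opening: 0.413
grip_force: 25.2
```

Emit:
step_arm(commands=[[1,0.17,-0.3,0,0,0,0],[1,0.34,-0.62,0,0,0,0],[1,0.53,-0.93,0,0,0,0]])

```text
clock: 9.05
eef_pos: [0.6101, -0.1171, 0.1055]
tool_rot: [-0.0, 0.992, 0.126, -0.001]
force: [0.1, 0.5, -0.2]
opening: 0.42
grip_force: 25.2
```

Emit:
step_arm(commands=[[1,0.17,-0.3,0,0,0,0],[1,0.34,-0.62,0,0,0,0],[1,0.53,-0.93,0,0,0,0],[1,0.53,-0.93,0,0,0,0],[1,0.53,-0.93,0,0,0,0],[1,0.53,-0.93,0,0,0,0]])

```text
clock: 9.65
eef_pos: [0.6518, -0.1896, 0.1057]
tool_rot: [-0.001, 0.992, 0.126, -0.001]
force: [-0.5, -0.0, -0.4]
opening: 0.41
grip_force: 25.3
```

```bash
python3 look.py hull_short .66 -.188 .25 .08; python3 - <<'E'
from lib import *
from station import r
r.grab_frame('scene');r.grab_frame('side')
for z in(.07,.08,.09):
    g=[x for x in(get('scene','hull_short',(.66,-.188),.09),get('side','hull_short',(.66,-.188),.09)) if x]
    v,f=fit('hull_short',g,(.66,-.188,.25),z);print(z,len(g),v,f)
E
```

```text
hull_short [ 0.659  -0.1878  0.2454] 0.192
9.75 [ 0.6521 -0.1894  0.1062] yaw 0.2538 zax [-0.002  0.001 -1.   ] open 0.41378700307530275
0.07 2 [ 0.65613037 -0.18795067  0.23066075] 0.6715024709701538
0.08 2 [ 0.65539067 -0.19036292  0.28584655] 0.650684118270874
0.09 2 [ 0.65309921 -0.19214324  0.40252092] 0.796027421951294
```

View pics/hull_short.png

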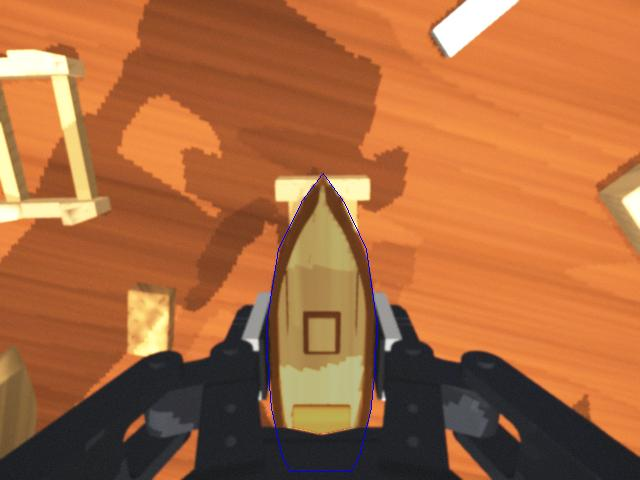

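Emit:
step_arm(commands=[[1,0.02,0.01,-0.2,0,0,0],[1,0.02,0.01,-0.4,0,0,0],[1,0.02,0.01,-0.55,0,0,0],[1,0.02,0.01,-0.62,0,0,0],[1,0.02,0.01,-0.67,0,0,0],[1,0.02,0.01,-0.71,0,0,0],[1,0.02,0.01,-0.71,0,0,0],[1,0.02,0.01,-0.71,0,0,0]])

```text
clock: 10.95
eef_pos: [0.6551, -0.1901, 0.0506]
tool_rot: [0.0, 0.992, 0.126, 0.0]
force: [-0.0, 0.1, -0.8]
opening: 0.412
grip_force: 25.3
```

```bash
python3 -c "
from lib import *
s=r.read_state();print(s['eef_pos'],s['force'])"
```

```text
[ 0.65512267 -0.19011622  0.05057007] [-0.01590116  0.07391156 -0.78044457]
```

Emit:
step_arm(commands=[[1,0,0,-0.03,0,0,0],[1,0,0,-0.05,0,0,0],[1,0,0,-0.07,0,0,0],[1,0,0,-0.08,0,0,0],[1,0,0,-0.08,0,0,0],[1,0,0,-0.08,0,0,0]])

```text
clock: 11.55
eef_pos: [0.6549, -0.1899, 0.0443]
tool_rot: [-0.0, 0.992, 0.126, 0.0]
force: [-1.2, 1.1, 4.4]
opening: 0.409
grip_force: 25.7
```

Emit:
step_arm(commands=[[0.5,0,0,0,0,0,0],[0.3,0,0,0,0,0,0],[0,0,0,0,0,0,0],[0,0,0,0,0,0,0],[0,0,0,0,0,0,0],[0,0,0,0,0,0,0]])

```text
clock: 12.15
eef_pos: [0.6547, -0.1899, 0.0436]
tool_rot: [-0.0, 0.992, 0.126, -0.0]
force: [0.3, 0.1, -0.6]
opening: 1.001
grip_force: 0.0
```

Emit:
step_arm(commands=[[0,0,0,0.2,0,0,0],[0,0,0,0.6,0,0,0],[0,0,0,1,0,0,0]])

```text
clock: 12.45
eef_pos: [0.6543, -0.1898, 0.1248]
tool_rot: [-0.0, 0.992, 0.126, -0.0]
force: [1.0, -0.1, 1.1]
opening: 1.003
grip_force: 0.0
```

Emit:
step_arm(commands=[[0,0,0,0.5,0,0,0],[0,0,0,1,0,0,0],[0,0,0,1,0,0,0],[0,0,0,1,0,0,0]])

```text
clock: 12.85
eef_pos: [0.656, -0.1904, 0.2071]
tool_rot: [0.001, 0.992, 0.126, 0.002]
force: [0.3, 0.4, -0.8]
opening: 0.998
grip_force: 0.0
```

```bash
python3 look.py hull_short .66 -.188 .25 .016
```

```text
hull_short [ 0.6609 -0.1884  0.2527] 0.092
12.95 [ 0.6538 -0.1896  0.203 ] yaw 0.2528 zax [-0.002  0.001 -1.   ] open 0.9970722018222293
```

View pics/hull_short.png

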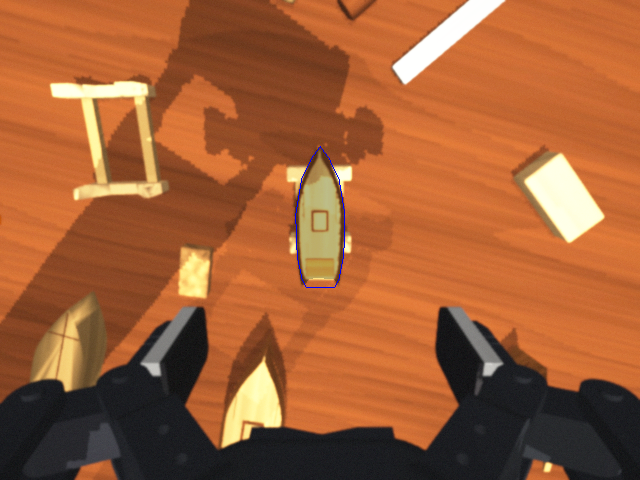

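Emit:
step_arm(commands=[[0,-0.2,-0.3,0.05,0,0,-0.04],[0,-0.4,-0.6,0.1,0,0,-0.08],[0,-0.59,-0.91,0.17,0,0,-0.08]])

```text
clock: 13.25
eef_pos: [0.6054, -0.2623, 0.2145]
tool_rot: [-0.001, 1.0, 0.0, -0.002]
force: [0.1, 0.2, 0.2]
opening: 1.003
grip_force: 0.0
```

Emit:
step_arm(commands=[[0,-0.2,-0.3,0.05,0,0,0],[0,-0.4,-0.6,0.1,0,0,0],[0,-0.59,-0.91,0.17,0,0,0]])

```text
clock: 13.55
eef_pos: [0.5581, -0.3354, 0.2282]
tool_rot: [-0.002, 1.0, 0.001, -0.002]
force: [-0.3, -0.1, 0.2]
opening: 0.998
grip_force: 0.0
```

Emit:
step_arm(commands=[[0,-0.2,-0.3,0.05,0,0,0],[0,-0.4,-0.6,0.1,0,0,0],[0,-0.59,-0.91,0.17,0,0,0],[0,-0.59,-0.91,0.17,0,0,0],[0,-0.59,-0.91,0.17,0,0,0],[0,-0.59,-0.91,0.17,0,0,0]])

```text
clock: 14.15
eef_pos: [0.5129, -0.407, 0.2428]
tool_rot: [-0.001, 1.0, 0.001, -0.001]
force: [-0.5, 0.3, 0.1]
opening: 0.998
grip_force: 0.0
```

```bash
python3 look.py hull_middle .5136 -.409 .0
```

```text
hull_middle [ 0.5116 -0.4093  0.0096] 0.075
14.25 [ 0.5133 -0.407   0.2434] yaw 0.0028 zax [-0.001  0.002 -1.   ] open 1.0030113364326358
```

View pics/hull_middle.png

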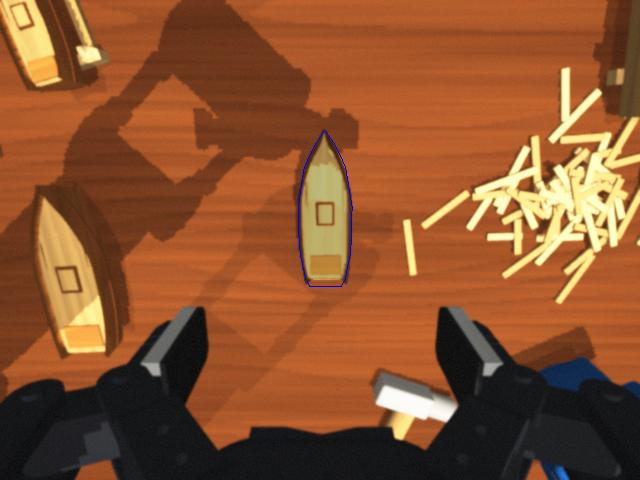

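Emit:
step_arm(commands=[[0,-0.12,-0.03,-0.5,0,0,0],[0,-0.12,-0.03,-0.9,0,0,0]])

```text
clock: 14.45
eef_pos: [0.5038, -0.4102, 0.1722]
tool_rot: [0.001, 1.0, 0.001, 0.0]
force: [0.3, -0.3, -1.0]
opening: 0.998
grip_force: 0.0
```

Emit:
step_arm(commands=[[0,0,0,-0.5,0,0,0],[0,0,0,-0.9,0,0,0]])

```text
clock: 14.65
eef_pos: [0.5034, -0.4091, 0.0982]
tool_rot: [-0.001, 1.0, 0.001, -0.001]
force: [-1.1, 0.9, -0.6]
opening: 1.003
grip_force: 0.0
```

Emit:
step_arm(commands=[[0,0,0,-0.3,0,0,0],[0,0,0,-0.6,0,0,0],[0,0,0,-0.9,0,0,0],[0,0,0,-0.9,0,0,0]])

```text
clock: 15.05
eef_pos: [0.5012, -0.4071, 0.0241]
tool_rot: [-0.003, 1.0, 0.001, -0.003]
force: [-0.1, 0.2, -0.9]
opening: 0.999
grip_force: 0.0
```

Emit:
step_arm(commands=[[1,0,0,0,0,0,0],[1,0,0,0,0,0,0],[1,0,0,0,0,0,0],[1,0,0,0,0,0,0],[1,0,0,0,0,0,0],[1,0,0,0,0,0,0],[1,0,0,0,0,0,0],[1,0,0,0,0,0,0]])

```text
clock: 15.85
eef_pos: [0.5049, -0.4117, 0.0306]
tool_rot: [0.001, 1.0, 0.001, 0.001]
force: [0.5, 0.7, 6.5]
opening: 0.532
grip_force: 26.7
```

Emit:
step_arm(commands=[[1,0,0,0.2,0,0,0],[1,0,0,0.5,0,0,0],[1,0,0,0.75,0,0,0]])

```text
clock: 16.15
eef_pos: [0.503, -0.4106, 0.0896]
tool_rot: [-0.0, 1.0, 0.001, -0.0]
force: [0.8, 0.3, -0.9]
opening: 0.53
grip_force: 25.9
```

Emit:
step_arm(commands=[[1,0,0,0.4,0,0,0],[1,0,0,0.75,0,0,0]])

```text
clock: 16.35
eef_pos: [0.5029, -0.4106, 0.15]
tool_rot: [-0.0, 1.0, 0.001, -0.0]
force: [0.7, -0.7, -0.4]
opening: 0.533
grip_force: 25.9
```

Emit:
step_arm(commands=[[1,0.13,0.33,0,0,0,0.03],[1,0.26,0.66,0,0,0,0.06],[1,0.4,0.98,0,0,0,0.085]])

```text
clock: 16.65
eef_pos: [0.5352, -0.3317, 0.1495]
tool_rot: [0.0, 0.991, 0.135, 0.0]
force: [-0.2, 0.2, -0.8]
opening: 0.535
grip_force: 25.9
```

Emit:
step_arm(commands=[[1,0.13,0.33,0,0,0,0],[1,0.26,0.66,0,0,0,0],[1,0.4,0.98,0,0,0,0]])

```text
clock: 16.95
eef_pos: [0.5672, -0.2528, 0.149]
tool_rot: [-0.0, 0.991, 0.134, -0.0]
force: [-0.5, 0.3, -0.9]
opening: 0.528
grip_force: 25.9
```

Emit:
step_arm(commands=[[1,0.13,0.33,0,0,0,0],[1,0.26,0.66,0,0,0,0],[1,0.4,0.98,0,0,0,0]])

```text
clock: 17.25
eef_pos: [0.5992, -0.1744, 0.1489]
tool_rot: [-0.0, 0.991, 0.134, -0.0]
force: [0.5, -0.5, -0.6]
opening: 0.53
grip_force: 25.9
```

Emit:
step_arm(commands=[[1,0.13,0.33,0,0,0,0],[1,0.26,0.66,0,0,0,0],[1,0.4,0.98,0,0,0,0]])

```text
clock: 17.55
eef_pos: [0.6312, -0.0961, 0.1489]
tool_rot: [-0.0, 0.991, 0.134, -0.0]
force: [0.2, 0.2, -1.5]
opening: 0.533
grip_force: 25.9
```

Emit:
step_arm(commands=[[1,0.13,0.33,0,0,0,0],[1,0.26,0.66,0,0,0,0],[1,0.4,0.98,0,0,0,0],[1,0.4,0.98,-0.4,0,0,0],[1,0.4,0.98,-0.6,0,0,0],[1,0.4,0.98,-0.6,0,0,0],[1,0.4,0.98,-0.6,0,0,0]])

```text
clock: 18.25
eef_pos: [0.6626, -0.0194, 0.0999]
tool_rot: [-0.0, 0.991, 0.133, -0.001]
force: [0.2, 0.1, -0.4]
opening: 0.527
grip_force: 25.9
```

```bash
python3 look.py hull_middle .672 -.0175 .27 .072
```

```text
hull_middle [ 0.6672 -0.0179  0.2739] 0.227
18.35 [ 0.6642 -0.0196  0.1017] yaw 0.2674 zax [ 0.002 -0.    -1.   ] open 0.529362513588507
```

View pics/hull_middle.png

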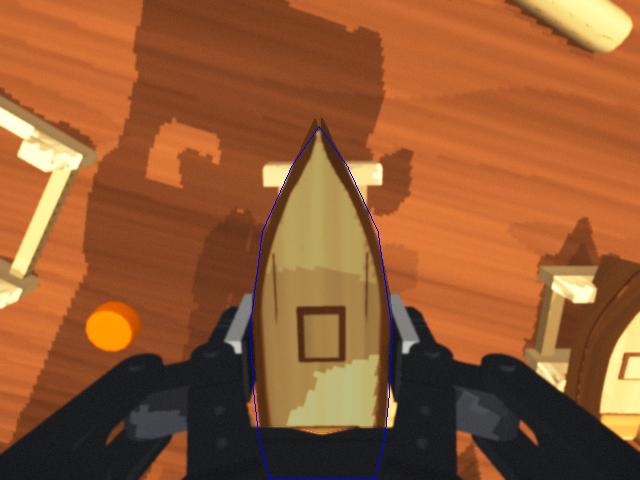

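Emit:
step_arm(commands=[[1,0.01,-0.01,-0.2,0,0,-0.004],[1,0.01,-0.01,-0.4,0,0,-0.004],[1,0.01,-0.01,-0.5,0,0,-0.004],[1,0.01,-0.01,-0.57,0,0,-0.004],[1,0.01,-0.01,-0.61,0,0,-0.004],[1,0.01,-0.01,-0.64,0,0,-0.004],[1,0.01,-0.01,-0.64,0,0,-0.004],[1,0.01,-0.01,-0.64,0,0,-0.004]])

```text
clock: 19.15
eef_pos: [0.6647, -0.0195, 0.0497]
tool_rot: [0.0, 0.992, 0.128, 0.0]
force: [0.5, -0.0, -1.3]
opening: 0.53
grip_force: 25.9
```

Emit:
step_arm(commands=[[1,0,0,-0.02,0,0,0],[1,0,0,-0.04,0,0,0],[1,0,0,-0.05,0,0,0],[1,0,0,-0.05,0,0,0]])

```text
clock: 19.55
eef_pos: [0.6648, -0.0196, 0.0464]
tool_rot: [0.0, 0.992, 0.128, 0.0]
force: [-1.7, -0.7, 4.4]
opening: 0.535
grip_force: 26.5
```

Contact at the expected height; release, rise, look.

Emit:
step_arm(commands=[[0.4,0,0,0,0,0,0],[0.2,0,0,0,0,0,0],[0,0,0,0,0,0,0],[0,0,0,0,0,0,0],[0,0,0,0,0,0,0],[0,0,0,0,0,0,0]])

```text
clock: 20.15
eef_pos: [0.6642, -0.0196, 0.0451]
tool_rot: [-0.0, 0.992, 0.128, -0.0]
force: [0.1, 0.1, 0.7]
opening: 0.999
grip_force: 0.0
```

Emit:
step_arm(commands=[[0,0,0,0.2,0,0,0],[0,0,0,0.6,0,0,0],[0,0,0,1,0,0,0]])

```text
clock: 20.45
eef_pos: [0.6638, -0.0195, 0.1264]
tool_rot: [-0.0, 0.992, 0.128, -0.001]
force: [0.1, -0.2, -0.4]
opening: 1.0
grip_force: 0.0
```

Emit:
step_arm(commands=[[0,0,0,0.5,0,0,0],[0,0,0,1,0,0,0],[0,0,0,1,0,0,0],[0,0,0,1,0,0,0]])

```text
clock: 20.85
eef_pos: [0.6656, -0.0197, 0.2086]
tool_rot: [0.001, 0.992, 0.128, 0.002]
force: [-0.2, -0.2, -0.1]
opening: 0.999
grip_force: 0.0
```

```bash
python3 look.py hull_middle .672 -.0175 .27 .016
```

```text
hull_middle [ 0.6717 -0.0176  0.2723] 0.085
20.95 [ 0.6634 -0.0195  0.2047] yaw 0.2559 zax [-0.002  0.    -1.   ] open 0.9944318859536492
```

View pics/hull_middle.png

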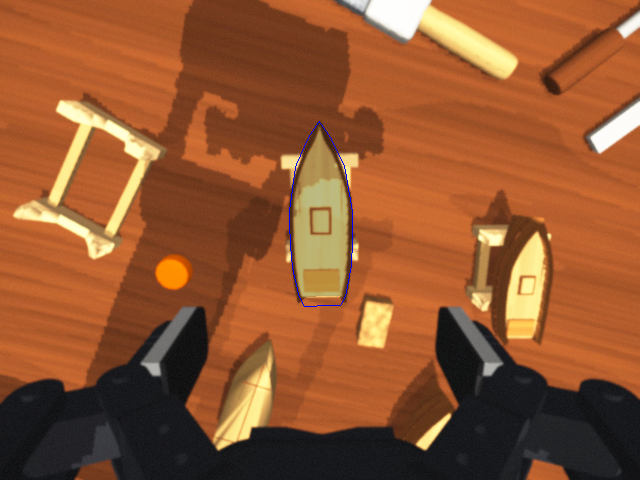

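Emit:
step_arm(commands=[[0,-0.3,-0.22,0.05,0,0,-0.03],[0,-0.6,-0.44,0.1,0,0,-0.065],[0,-0.88,-0.67,0.17,0,0,-0.065]])

```text
clock: 21.25
eef_pos: [0.5912, -0.0731, 0.2161]
tool_rot: [-0.001, 1.0, 0.025, -0.003]
force: [-0.8, -0.3, -0.2]
opening: 0.999
grip_force: 0.0
```

Emit:
step_arm(commands=[[0,-0.3,-0.22,0.05,0,0,0],[0,-0.6,-0.44,0.1,0,0,0],[0,-0.88,-0.67,0.17,0,0,0]])

```text
clock: 21.55
eef_pos: [0.5207, -0.1267, 0.2301]
tool_rot: [-0.001, 1.0, 0.026, -0.002]
force: [1.3, -0.2, 0.4]
opening: 0.999
grip_force: 0.0
```

Emit:
step_arm(commands=[[0,-0.3,-0.22,0.05,0,0,0],[0,-0.6,-0.44,0.1,0,0,0],[0,-0.88,-0.67,0.17,0,0,0],[0,-0.88,-0.67,0.17,0,0,0],[0,-0.88,-0.67,0.17,0,0,0],[0,-0.88,-0.67,0.17,0,0,0]])

```text
clock: 22.15
eef_pos: [0.4532, -0.1797, 0.2451]
tool_rot: [-0.001, 1.0, 0.026, -0.001]
force: [-0.6, -0.7, 0.8]
opening: 0.998
grip_force: 0.0
```

```bash
python3 look.py hull_long .4526 -.179 .05
```

```text
hull_long [ 0.4502 -0.1788  0.0655] 0.081
22.25 [ 0.4534 -0.1796  0.2454] yaw 0.0529 zax [-0.001  0.001 -1.   ] open 1.0015898937269028
```

View pics/hull_long.png

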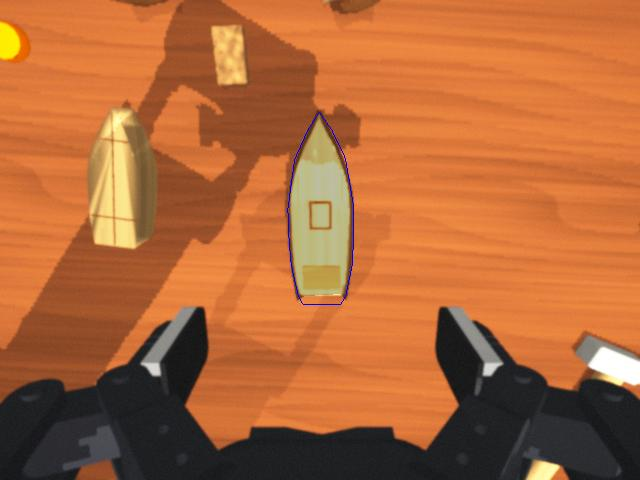

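Emit:
step_arm(commands=[[0,-0.165,0,-0.5,0,0,0.004],[0,-0.165,0,-0.9,0,0,0.004]])

```text
clock: 22.45
eef_pos: [0.4397, -0.1797, 0.1732]
tool_rot: [0.0, 0.999, 0.033, 0.0]
force: [0.4, -0.2, -0.8]
opening: 0.998
grip_force: 0.0
```

Emit:
step_arm(commands=[[0,0,0,-0.5,0,0,0],[0,0,0,-0.9,0,0,0]])

```text
clock: 22.65
eef_pos: [0.4397, -0.1794, 0.1]
tool_rot: [-0.0, 0.999, 0.033, -0.001]
force: [-0.1, 0.4, 0.6]
opening: 0.994
grip_force: 0.0
```

Emit:
step_arm(commands=[[0,0,0,-0.3,0,0,0],[0,0,0,-0.6,0,0,0],[0,0,0,-0.88,0,0,0],[0,0,0,-0.88,0,0,0]])

```text
clock: 23.05
eef_pos: [0.4375, -0.1783, 0.0286]
tool_rot: [-0.002, 0.999, 0.033, -0.003]
force: [-0.2, 0.5, 0.3]
opening: 1.001
grip_force: 0.0
```

Emit:
step_arm(commands=[[1,0,0,0,0,0,0],[1,0,0,0,0,0,0],[1,0,0,0,0,0,0],[1,0,0,0,0,0,0],[1,0,0,0,0,0,0],[1,0,0,0,0,0,0],[1,0,0,0,0,0,0],[1,0,0,0,0,0,0]], newtons=30)

```text
clock: 23.85
eef_pos: [0.4412, -0.1809, 0.033]
tool_rot: [0.001, 0.999, 0.032, 0.001]
force: [0.7, 1.7, 6.0]
opening: 0.645
grip_force: 32.8
```

```bash
python3 -c "
from lib import *
s=r.read_state();print(s['eef_pos'],s['force'],s['opening'],s['tool_rot'])"
```

```text
[ 0.44119922 -0.18087817  0.03298297] [0.69329924 1.72611662 6.01092388] 0.6449991721438386 [5.80233666e-04 9.99482539e-01 3.21359689e-02 1.26408019e-03]
```

Emit:
step_arm(commands=[[1,0,0,0.2,0,0,0],[1,0,0,0.5,0,0,0],[1,0,0,0.75,0,0,0]])

```text
clock: 24.15
eef_pos: [0.4393, -0.1802, 0.0922]
tool_rot: [-0.0, 0.999, 0.032, -0.0]
force: [0.4, -0.9, -1.6]
opening: 0.647
grip_force: 32.4
```

Emit:
step_arm(commands=[[1,0,0,0.4,0,0,0],[1,0,0,0.75,0,0,0]])

```text
clock: 24.35
eef_pos: [0.4392, -0.1802, 0.1525]
tool_rot: [-0.0, 0.999, 0.032, -0.0]
force: [-0.1, -0.4, -1.4]
opening: 0.647
grip_force: 32.4
```

Emit:
step_arm(commands=[[1,0.16,0.29,0,0,0,-0.02],[1,0.32,0.58,0,0,0,-0.04],[1,0.49,0.875,0,0,0,-0.06]])

```text
clock: 24.65
eef_pos: [0.4789, -0.1098, 0.1519]
tool_rot: [0.0, 0.998, -0.064, 0.0]
force: [-0.4, 0.2, -1.8]
opening: 0.648
grip_force: 32.4
```

Emit:
step_arm(commands=[[1,0.16,0.29,0,0,0,-0.02],[1,0.32,0.58,0,0,0,-0.04],[1,0.49,0.875,0,0,0,-0.055]])

```text
clock: 24.95
eef_pos: [0.5179, -0.0394, 0.1513]
tool_rot: [0.0, 0.989, -0.149, -0.001]
force: [1.3, -0.3, -1.3]
opening: 0.649
grip_force: 32.4
```

Emit:
step_arm(commands=[[1,0.16,0.29,0,0,0,0],[1,0.32,0.58,0,0,0,0],[1,0.49,0.875,0,0,0,0]])

```text
clock: 25.25
eef_pos: [0.5571, 0.0305, 0.1512]
tool_rot: [0.0, 0.989, -0.148, -0.001]
force: [0.8, 0.3, -1.4]
opening: 0.649
grip_force: 32.4
```

Emit:
step_arm(commands=[[1,0.16,0.29,0,0,0,0],[1,0.32,0.58,0,0,0,0],[1,0.49,0.875,0,0,0,0]])

```text
clock: 25.55
eef_pos: [0.5963, 0.1004, 0.151]
tool_rot: [0.0, 0.989, -0.148, -0.001]
force: [0.2, -0.4, -1.1]
opening: 0.65
grip_force: 32.4
```

Emit:
step_arm(commands=[[1,0.16,0.29,0,0,0,0],[1,0.32,0.58,0,0,0,0],[1,0.49,0.875,0,0,0,0],[1,0.49,0.875,-0.4,0,0,0],[1,0.49,0.875,-0.6,0,0,0],[1,0.49,0.875,-0.6,0,0,0],[1,0.49,0.875,-0.6,0,0,0]])

```text
clock: 26.25
eef_pos: [0.6348, 0.1689, 0.1027]
tool_rot: [0.001, 0.989, -0.148, -0.001]
force: [-0.4, -0.7, -0.3]
opening: 0.649
grip_force: 32.4
```

```bash
python3 look.py hull_long .6457 .1675 -.295 .072
```

```text
hull_long [ 0.6418  0.1666 -0.2997] 0.202
26.35 [0.6365 0.1692 0.1047] yaw -0.2978 zax [ 0.001  0.    -1.   ] open 0.644239915527022
```

View pics/hull_long.png

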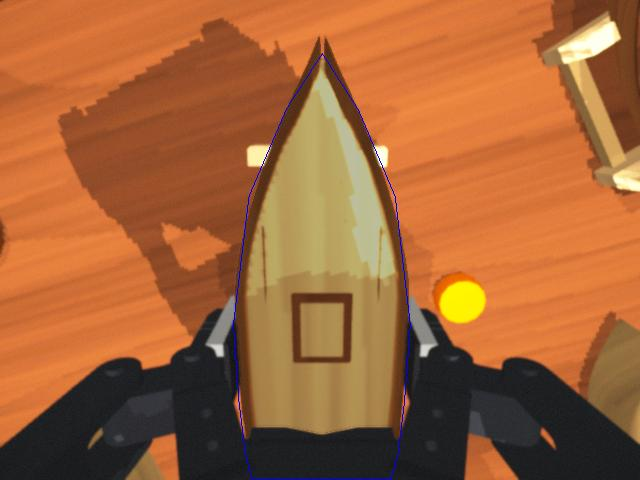

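Emit:
step_arm(commands=[[1,0.005,0.016,-0.2,0,0,0.003],[1,0.005,0.016,-0.4,0,0,0.003],[1,0.005,0.016,-0.5,0,0,0.003],[1,0.005,0.016,-0.57,0,0,0.003],[1,0.005,0.016,-0.61,0,0,0.003],[1,0.005,0.016,-0.64,0,0,0.003],[1,0.005,0.016,-0.64,0,0,0.003],[1,0.005,0.016,-0.64,0,0,0.003]])

```text
clock: 27.15
eef_pos: [0.6367, 0.171, 0.0529]
tool_rot: [-0.0, 0.99, -0.143, 0.0]
force: [-0.7, 0.6, -0.6]
opening: 0.645
grip_force: 32.4
```

Emit:
step_arm(commands=[[1,0,0,-0.02,0,0,0],[1,0,0,-0.04,0,0,0],[1,0,0,-0.05,0,0,0],[1,0,0,-0.05,0,0,0]])

```text
clock: 27.55
eef_pos: [0.6364, 0.1706, 0.049]
tool_rot: [0.0, 0.99, -0.143, 0.0]
force: [-1.4, -1.5, 1.9]
opening: 0.648
grip_force: 32.8
```

Emit:
step_arm(commands=[[1,0,0,-0.01,0,0,0],[1,0,0,-0.02,0,0,0],[1,0,0,-0.02,0,0,0]])

```text
clock: 27.85
eef_pos: [0.6365, 0.1706, 0.0488]
tool_rot: [0.0, 0.99, -0.143, -0.0]
force: [-3.2, -2.8, 9.7]
opening: 0.648
grip_force: 33.6
```

Emit:
step_arm(commands=[[0.3,0,0,0,0,0,0],[0.2,0,0,0,0,0,0],[0,0,0,0,0,0,0],[0,0,0,0,0,0,0],[0,0,0,0,0,0,0],[0,0,0,0,0,0,0]])

```text
clock: 28.45
eef_pos: [0.6362, 0.171, 0.0466]
tool_rot: [0.0, 0.99, -0.143, -0.0]
force: [0.6, 0.2, 0.1]
opening: 0.998
grip_force: 0.0
```

Emit:
step_arm(commands=[[0,0,0,0.2,0,0,0],[0,0,0,0.6,0,0,0],[0,0,0,1,0,0,0]])

```text
clock: 28.75
eef_pos: [0.6358, 0.1708, 0.1279]
tool_rot: [0.0, 0.99, -0.143, -0.001]
force: [-0.7, 0.4, -0.1]
opening: 1.0
grip_force: 0.0
```

Emit:
step_arm(commands=[[0,0,0,0.5,0,0,0],[0,0,0,1,0,0,0],[0,0,0,1,0,0,0],[0,0,0,1,0,0,0]])

```text
clock: 29.15
eef_pos: [0.6376, 0.1712, 0.2102]
tool_rot: [-0.001, 0.99, -0.143, 0.002]
force: [-0.1, -0.7, -0.3]
opening: 1.001
grip_force: 0.0
```

```bash
python3 look.py hull_long .6457 .1675 -.295 .016; python3 - <<'E'
import cv2,numpy as np
from lib import *
a=r.grab_frame('side')[130:350,190:450];b=r.grab_frame('scene')[160:330,210:530]
h=480
cv2.imwrite('pics/end.png',cv2.resize(a,(780,660))[:600]);
w=cv2.imread('pics/hull_long.png');cv2.imwrite('pics/end.png',np.vstack([cv2.resize(a,None,fx=1.36,fy=1.36),cv2.resize(b,(353,188))]) if 0 else np.hstack([cv2.resize(w,(400,300)),cv2.resize(a,(354,300))]))
E
```

```text
hull_long [ 0.646   0.1674 -0.2899] 0.073
29.25 [0.6354 0.1707 0.2063] yaw -0.2876 zax [-0.002 -0.    -1.   ] open 0.9971637788448083
```

View pics/end.png

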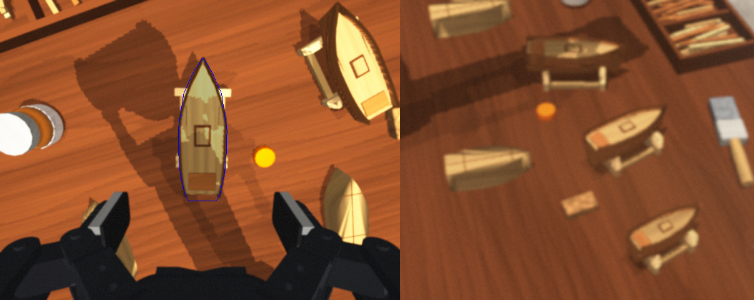

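All three hulls sit in their cradles. The long hull's fitted pose (0.646, 0.167) matches its cradle, and the blanks and jar look untouched.

```bash
python3 -c "
from station import r
print(r.hand_in())"
```

```text
the job is handed in; nothing more can be done
None
```

I lowered the short, middle and long hulls into their matching cradles with bows over the narrower notches, left the blanks and jar alone, and handed the job in at about 29 s; the hand-in gave no verdict.

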